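Steady the rocking chopping block

TASK

The small chopping block rocks because one of the four rubber pads under its feet has gone soft. With the fingertips press down on its top at one corner after another until you find the corner that gives, then press the red levelling lever of that corner down flat, so that the block stands firm and level. Leave the other three levers raised, do not lift the block or push it off its pads, and leave the garlic, the lemon and the mug alone.

Things in the scene. Friction and masses are not known exactly. Their poses are not given: they have to be found in the camera images.
- prep_board: Loose brown wooden block, dark inlaid strips, 150 (x) x 240 (y) x 30 mm, 1.1 to 1.6 kg. Origin: centre of its underside, 26 mm above the worktop; x away from the robot, y left, z up, yaw within 0.10 rad. Stands level on four round rubber feet (20 mm across; x = +-50, y = +-135 mm, beyond the short ends), each on a round pad 40 mm across, 10 mm high. The pads look alike; one has gone soft.
- corner_near_left (a point): Where to press to try the corner near the robot, left (-x, +y): on the board's top face at x = -40, y = 108, z = 30 mm (board frame), on the line from centre to foot. 4 to 6 N push the soft corner down about 4 mm (tilt 0.05 rad); it springs back. A firm corner gives under 1 mm.
- corner_far_left (a point): Where to press to try the corner away from the robot, left (+x, +y): on the board's top face at x = 40, y = 108, z = 30 mm (board frame), on the line from centre to foot. 4 to 6 N push the soft corner down about 4 mm (tilt 0.05 rad); it springs back. A firm corner gives under 1 mm. Wall cabinets hang 0.42 m above the worktop just behind: tilt the wrist back towards the robot.
- corner_near_right (a point): Where to press to try the corner near the robot, right (-x, -y): on the board's top face at x = -40, y = -108, z = 30 mm (board frame), on the line from centre to foot. 4 to 6 N push the soft corner down about 4 mm (tilt 0.05 rad); it springs back. A firm corner gives under 1 mm.
- corner_far_right (a point): Where to press to try the corner away from the robot, right (+x, -y): on the board's top face at x = 40, y = -108, z = 30 mm (board frame), on the line from centre to foot. 4 to 6 N push the soft corner down about 4 mm (tilt 0.05 rad); it springs back. A firm corner gives under 1 mm. Wall cabinets hang 0.42 m above the worktop just behind: tilt the wrist back towards the robot.
- lever_near_left (a joint): Lever of the foot near the robot, left (-x, +y); rad: 0 to 0.04 as found (raised 50 deg), 0.87 = flat (level). Pin along board x at x = -50, y = +140, z = 22 mm (board frame); points outward (+y), 46 mm long, red end tab 22 x 24 x 8 mm. 5 to 9 N down on the tab press it flat; it stays where left. Its cam drives that foot 5 mm down, into a soft pad, or lifting a firm corner.
- tab_near_left (a point): Middle of the upper face of that lever's red tab, 34 mm from its pin; moves with the lever. In the board frame: raised y = +159, z = 51 mm; flat y = +174, z = 26 mm.
- lever_far_left (a joint): Lever of the foot away from the robot, left (+x, +y); rad: 0 to 0.04 as found (raised 50 deg), 0.87 = flat (level). Pin along board x at x = 50, y = +140, z = 22 mm (board frame); points outward (+y), 46 mm long, red end tab 22 x 24 x 8 mm. 5 to 9 N down on the tab press it flat; it stays where left. Its cam drives that foot 5 mm down, into a soft pad, or lifting a firm corner.
- tab_far_left (a point): Middle of the upper face of that lever's red tab, 34 mm from its pin; moves with the lever. In the board frame: raised y = +159, z = 51 mm; flat y = +174, z = 26 mm.
- lever_near_right (a joint): Lever of the foot near the robot, right (-x, -y); rad: 0 to 0.04 as found (raised 50 deg), 0.87 = flat (level). Pin along board x at x = -50, y = -140, z = 22 mm (board frame); points outward (-y), 46 mm long, red end tab 22 x 24 x 8 mm. 5 to 9 N down on the tab press it flat; it stays where left. Its cam drives that foot 5 mm down, into a soft pad, or lifting a firm corner.
- tab_near_right (a point): Middle of the upper face of that lever's red tab, 34 mm from its pin; moves with the lever. In the board frame: raised y = -159, z = 51 mm; flat y = -174, z = 26 mm.
- lever_far_right (a joint): Lever of the foot away from the robot, right (+x, -y); rad: 0 to 0.04 as found (raised 50 deg), 0.87 = flat (level). Pin along board x at x = 50, y = -140, z = 22 mm (board frame); points outward (-y), 46 mm long, red end tab 22 x 24 x 8 mm. 5 to 9 N down on the tab press it flat; it stays where left. Its cam drives that foot 5 mm down, into a soft pad, or lifting a firm corner.
- tab_far_right (a point): Middle of the upper face of that lever's red tab, 34 mm from its pin; moves with the lever. In the board frame: raised y = -159, z = 51 mm; flat y = -174, z = 26 mm.
- garlic: White garlic bulb, 56 x 56 x 56 mm, loose on the middle of the board. Origin: centre of its underside.
- lemon: Yellow lemon, 71 x 53 x 51 mm, loose on the worktop left of the board. Origin: centre of its underside.
- mug: White speckled mug, 86 mm across and 88 mm high, with a handle (117 mm over it), loose on the worktop right of the board. Origin: centre of its underside.

How it is judged (in metres and radians):
On the way, in this order (a step that is already met when the one before it is completed fails the run):
1. the fingers, pressing on the board, make it rock (tilt over 0.025 rad) while all four levers are still raised (angle between prep_board's own z axis and vertical above 0.025 rad and contact force between the fingers and prep_board above 1 N and value of joint each of lever_near_left, lever_far_left, lever_near_right, lever_far_right below 0.25 rad), for 0.15 s.
2. the fingers press one lever flat (value of joint any of lever_near_left, lever_far_left, lever_near_right, lever_far_right above 0.8 rad and contact force between the fingers and prep_board above 0.5 N), for 0.1 s.
At the end, for the whole second after the job is handed in: Exactly one lever is flat (over 0.80 rad) and the other three are raised (under 0.25 rad); the board is level within 0.010 rad (it tilts more when a wrong corner was jacked up), at rest and within 15 mm of where it stood; the mug is upright (((value of joint lever_near_left above 0.8 rad and value of joint each of lever_far_left, lever_near_right, lever_far_right below 0.25 rad) or (value of joint lever_far_left above 0.8 rad and value of joint each of lever_near_left, lever_near_right, lever_far_right below 0.25 rad) or (value of joint lever_near_right above 0.8 rad and value of joint each of lever_near_left, lever_far_left, lever_far_right below 0.25 rad) or (value of joint lever_far_right above 0.8 rad and value of joint each of lever_near_left, lever_far_left, lever_near_right below 0.25 rad)) and angle between prep_board's own z axis and vertical below 0.01 rad and linear speed of prep_board below 0.01 m/s and distance of prep_board from where it was at the start of the episode below 0.015 m and angle between mug's own z axis and vertical below 0.1 rad); the robot touches nothing.
It fails at once if the board is lifted or pushed off its pads (moved over 20 mm) (distance of prep_board from where it was at the start of the episode above 0.02 m).
It fails at once if the garlic is moved over 30 mm or lifted (distance of garlic from where it was at the start of the episode above 0.03 m).
It fails at once if the lemon is moved over 30 mm or lifted (distance of lemon from where it was at the start of the episode above 0.03 m).
It fails at once if the mug is moved over 30 mm, lifted or tipped (distance of mug from where it was at the start of the episode above 0.03 m or angle between mug's own z axis and vertical above 0.3 rad).
It also fails if it takes over 54 s, if anything falls off the work surface, if the arm or the gripper's body presses on something with over 40 N, if the wrist force passes 120 N, or if a joint passes its speed limit or range.

ROBOT

A 6-joint arm with a two-finger parallel gripper is mounted at the origin on a cart in front of the work surface, level with it; the furniture and walls round the work are solid. World frame = base frame: x ahead of the robot, y to its left, z up, the work surface at z = 0. Lengths are in mm, angles in rad, forces in N, time in s.
With the tool pointing down it reaches from about 225 to 725 mm from the base axis. Payload 3.1 kg.
Tool frame: the origin (TCP) lies between the finger pads; the fingertips stand 8 mm ahead of it and the grasp point (between the pads) lies 11 mm behind it; z points along the fingers, y is the line along which they close (so a half turn about z gives the same grasp; the last joint's range is limited). The gripper opens to 85 mm and grips with 20 to 120 N. Pads are 22 mm wide; open, the fingers measure 114 mm over their backs; the gripper's body (76 mm by 85 mm) begins 54 mm behind the grasp point. The pads swing forward as they close: fully open they stand 13 mm farther back than shut.
Start: joints at [1.097, 0.048, 0.099, 1.622, 0, 1.443], TCP at [177.955, 493.912, 239.312] pointing down, gripper open.
Joint ranges: [-2.91, 2.91], [-0.99, 1.94], [-1.21, 1.42], [-2.12, 2.29], [-1.49, 1.47], [-3.14, 3.14]. Speed limits (rad/s): [2.79, 2.79, 3.14, 3.14, 3.14, 3.14].

INTERFACE

Orientations are given as a 3x3 rotation matrix whose columns are the frame's x, y, z axes.
In Python, from bench import * gives the robot as it stands. Calls block until the motion is done:
- move_to(position, orientation): joint-space move of the TCP to a pose.
- move_straight(position, ori=None, velocity=150, f_stop=None): straight line of the TCP; ori=None keeps the orientation; velocity is the mean speed in mm/s. With f_stop (N) it stops when the force on the tool has changed by that much, and returns True; else False.
- move_joints(angles): joint-space move.
- set_gripper(opening, effort=None): opening from 0.0 (shut) to 1.0 (fully open); effort is the grip in N (None keeps the last); returns when the fingers have stopped.
- hold(seconds).
- inverse_kinematics(position, orientation): joint angles nearest the present ones, or None.
- sense(): the state.
- snapshot(name): name is "scene" or "top" or "wrist"; returns a dict with "pixels" (400x640x3 uint8, red, green, blue), "mtx" (3x3 intrinsics, pixels), "extrinsics" (4x4, takes a point from camera to world coordinates); the wrist camera has in their place "T_tool_cam" (4x4, takes a point from camera to tool coordinates, whose origin is the TCP and whose axes are the flange's). Camera axes: x right, y up, looking along -z (the intrinsics and any distortion apply to the point x, -y, -z); pixel columns grow to the right and rows downward; lengths in mm; the calibration is good to about 2 mm. A picture is of the moment at which its call begins: read the wrist's pose just before it. There is no depth.
A pose or a line that the arm cannot do raises MotionError and nothing moves.
- finish_job(): hands the job in; it is judged then, once.
Trained networks look in a picture, given as the dict that the camera call returned (one of the last four; its "shot" number tells which), for a name from the list of things; names that differ only in an ending like _2 or _b are one class to them, and where a whole thing is asked for, a point or a joint stands for the part that bears it (a point fixed in the world has none). Each returns a list of dicts, best first, with "score" (0 to 1); they miss things now and then, are a little off and sometimes report something else, mostly with a low value. They report only what shows in the picture. A call takes as long as a camera call.
- search_frame(picture, label): "bbox" ([left, top, right, bottom] in pixels, round what is visible of it).
- pinpoint(picture, label): "pixel" ([column, row] in pixels: a listed point, or the origin of a listed thing).
The state is a dict: "t": time; "qpos": joint angles; "qvel": joint speeds; "joint_efforts": joint torques, N m; "tool_pos": TCP position; "eef_rot": TCP orientation; "ft_force": force on the tool from outside, world axes, zero at the start; "torque": the same for the moment, N m; "opening": opening from 0.0 (shut) to 1.0 (fully open); "gripper_force": force on a finger pad.
Only numpy, scipy, OpenCV 4.12 (cv2) and the standard library are available. Lean on these libraries where they do the work, as an engineer would, in place of code of your own. Each camera call takes 0.05 s, during which the arm holds its last target. There are 200 camera calls.

## Working session

There is one attempt and no reset: what is moved stays moved. The work goes in short steps, each a Python script; the robot and the scene stay as the last script left them, time stands still between calls to the robot, and variables do not carry over. Pictures are saved under pics/ and viewed, at most 10 in all, crops included, and the job is handed in when it is done.

```bash
mkdir -p pics; ls; python3 - <<'E'
from bench import *
import cv2,numpy as np
s=sense();print(s['t'],s['tool_pos'],s['eef_rot'],s['ft_force'])
for n in ["top","scene"]:
    p=snapshot(n);cv2.imwrite(f"pics/{n}0.png",p["pixels"][:,:,::-1])
    print(n,p["mtx"].tolist(),np.round(p["extrinsics"],3).tolist(),[k for k in p])
    for l in ["prep_board","corner_near_left","corner_far_left","corner_near_right","corner_far_right","tab_near_left","tab_far_left","tab_near_right","tab_far_right","garlic","lemon","mug"]:
        print(l,[(np.round(d["pixel"],1).tolist(),round(d["score"],2)) for d in pinpoint(p,l)[:2]])
print(sense()['t'])
E
```

```text
bench.py
pics
0.0 [177.67097929 493.386654   238.1155553 ] [[-9.40811542e-01  3.38928357e-01 -1.10048183e-03]
 [ 3.38929984e-01  9.40809290e-01 -2.08442621e-03]
 [ 3.28872378e-04 -2.33403852e-03 -9.99997222e-01]] [-0.0512279  -0.4458244  -0.50080545]
top [[392.5999208707031, 0.0, 314.8104506497069], [0.0, 392.5999208707031, 201.8191650388899], [0.0, 0.0, 1.0]] [[0.001, 0.991, -0.134, 337.409], [-1.0, 0.001, 0.001, 73.178], [0.001, 0.134, 0.991, 1185.158], [0.0, 0.0, 0.0, 1.0]] ['pixels', 'mtx', 'extrinsics', 'shot']
prep_board [([338.9, 207.5], 0.93)]
corner_near_left [([305.1, 219.8], 0.91)]
corner_far_left [([303.7, 192.5], 0.7), ([289.0, 184.8], 0.19)]
corner_near_right [([378.6, 221.8], 0.96)]
corner_far_right [([380.9, 194.6], 0.89)]
tab_near_left [([288.0, 218.5], 0.59)]
tab_far_left [([288.3, 185.5], 0.51)]
tab_near_right [([401.8, 226.0], 0.4)]
tab_far_right [([395.6, 188.1], 0.4)]
garlic [([341.3, 201.8], 0.75)]
lemon [([256.0, 209.4], 0.62), ([342.1, 200.0], 0.51)]
mug [([433.7, 210.7], 0.71)]
scene [[443.8747448972034, 0.0, 319.05414646069556], [0.0, 443.8747448972034, 203.1113065560933], [0.0, 0.0, 1.0]] [[0.836, 0.259, -0.484, -105.479], [-0.549, 0.395, -0.737, -789.349], [0.0, 0.882, 0.472, 656.993], [0.0, 0.0, 0.0, 1.0]] ['pixels', 'mtx', 'extrinsics', 'shot']
prep_board [([338.9, 239.6], 0.84)]
corner_near_left [([306.4, 213.6], 0.73)]
corner_far_left [([332.4, 206.7], 0.82)]
corner_near_right [([355.1, 256.4], 0.89)]
corner_far_right [([380.3, 246.7], 0.61)]
tab_near_left [([294.0, 205.5], 0.6)]
tab_far_left [([318.3, 195.3], 0.54)]
tab_near_right [([361.1, 262.3], 0.45)]
tab_far_right [([397.3, 247.5], 0.42)]
garlic [([346.8, 230.1], 0.84), ([295.2, 206.2], 0.49)]
lemon [([292.2, 207.4], 0.58)]
mug [([413.7, 313.5], 0.56), ([361.6, 261.9], 0.3)]
1.3
```

```bash
cat > lib.py <<'E'
from bench import *
import numpy as np, cv2
from scipy.optimize import least_squares
P={"prep_board":(0,0,0)}
for a,sx in (("near",-1),("far",1)):
    for b,sy in (("left",1),("right",-1)):
        P[f"corner_{a}_{b}"]=(40*sx,108*sy,30); P[f"tab_{a}_{b}"]=(50*sx,159*sy,51)
def world(b,p):
    c,s=np.cos(b[2]),np.sin(b[2]); return np.array([b[0]+c*p[0]-s*p[1],b[1]+s*p[0]+c*p[1],26+p[2]])
def project(p,K,T):
    q=np.linalg.inv(T)@np.append(p,1); q=K@[q[0],-q[1],-q[2]]; return q[:2]/q[2]
def fit(obs):  # obs: (label,pixel,score,K,T)
    f=lambda b:np.concatenate([(project(world(b,P[l]),K,T)-px)*s for l,px,s,K,T in obs])
    r=least_squares(f,[420,0,0],loss="soft_l1",f_scale=1.0,x_scale=[10,10,.1]); return r.x,f(r.x).reshape(-1,2)
def observe(name,labels=P):
    s=sense();p=snapshot(name);K=np.array(p["mtx"])
    if name=="wrist":
        W=np.eye(4);W[:3,:3]=s["eef_rot"];W[:3,3]=s["tool_pos"];T=W@p["T_tool_cam"]
    else:T=np.array(p["extrinsics"])
    o=[]
    for l in labels:
        d=pinpoint(p,l)
        if d and d[0]["score"]>.3:o.append((l,np.array(d[0]["pixel"]),d[0]["score"],K,T))
    return p,o
E
python3 - <<'E'
from lib import *
o=[]
for n in("top","scene"):
    p,a=observe(n);o+=a;b,r=fit(a);print(n,np.round(b,3))
b,r=fit(o);print(np.round(b,3));[print(x[0],np.round(e,1)) for x,e in zip(o,r)]
for n,box in(("top",(230,150,240,110)),("scene",(240,150,220,180))):
    im=cv2.imread(f"pics/{n}0.png");x,y,w,h=box;cv2.imwrite(f"pics/{n}c.png",cv2.resize(im[y:y+h,x:x+w],None,fx=3.2,fy=3.2,interpolation=cv2.INTER_CUBIC))
E
```

```text
top [ 4.73647e+02 -5.85000e+00 -3.30000e-02]
scene [ 4.72504e+02 -4.42400e+00 -2.00000e-02]
[ 4.72693e+02 -5.09900e+00 -2.40000e-02]
prep_board [-0.1 -0.3]
corner_near_left [-0.2  3.7]
tab_near_left [-1.1  2.2]
corner_near_right [-2.5 -1. ]
tab_near_right [-0.9  0.5]
corner_far_left [1.3 0.2]
tab_far_left [-0.2 -0.2]
corner_far_right [ 0.8 -0.1]
tab_far_right [ 0.9 -0.1]
prep_board [0.3 1.1]
corner_near_left [1.1 1.2]
tab_near_left [ 0.  -0.3]
corner_near_right [-0.3  1. ]
tab_near_right [-0.4 -0.7]
corner_far_left [ 0.4 -0.2]
tab_far_left [-0.3 -0.9]
corner_far_right [ 0.6 -0.9]
tab_far_right [-0.3  0.5]
```

View pics/topc.png

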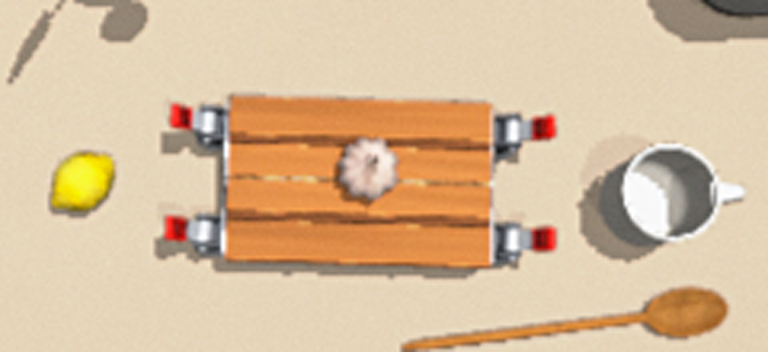

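View pics/scene0.png

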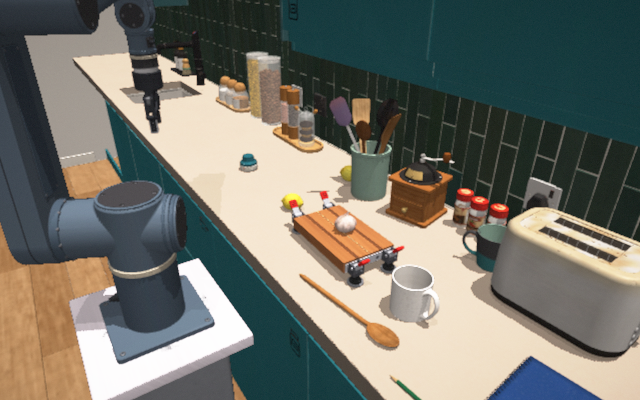

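The board lies at about (473, -5), yaw ≈ -0.025. In the top crop the lemon is at the left (80,182), the mug at the right (668,193), the garlic at the middle, and all four red tabs are raised. Next I'll check reachability, then take a wrist view to refine the pose.

```bash
cat >> lib.py <<'E'
def ori(t,yaw=0):
    c,s=np.cos(t),np.sin(t); R=np.array([[-c,0,s],[0,1,0],[-s,0,-c]]).T
    R=np.column_stack([[-c,0,-s],[0,1,0],[s,0,-c]]); cy,sy=np.cos(yaw),np.sin(yaw)
    return np.array([[cy,-sy,0],[sy,cy,0],[0,0,1]])@R
def tcp(p,t,yaw):   # TCP so that the (lower edge of the) shut fingertips is at p
    R=ori(t,yaw); return np.array(p)-8*R[:,2]-(11*R[:,0] if t>.05 else 0)
E
sed -i '/R=np.array(\[\[-c,0,s\]/s/; R=np.array.*$//' lib.py
python3 - <<'E'
from lib import *
b=[472.7,-5.1,-.025]
for l in P:
    for t in(0,.35,.5):
        q=[inverse_kinematics(tcp(world(b,P[l])+[0,0,h],t,b[2]),ori(t,b[2])) for h in(0,100)]
        print(l,t,[None if k is None else np.round(k,2).tolist() for k in q])
set_gripper(0.0)
move_to([330,0,330],ori(.35,0))
p,o=observe("wrist");cv2.imwrite("pics/w1.png",p["pixels"][:,:,::-1])
print(fit(o)[0]);[print(x[0],np.round(x[1]),x[2],np.round(e,1)) for x,e in zip(o,fit(o)[1])];print(sense()['t'],sense()['ft_force'])
E
```

```text
prep_board 0 [[-0.15, -0.03, -0.39, 1.21, 0.0, -0.13], [-0.15, -0.09, -0.24, 1.41, 0.0, -0.13]]
prep_board 0.35 [[-0.19, -0.4, -0.75, 0.88, 0.06, -0.15], [-0.19, -0.46, -0.58, 1.1, 0.06, -0.15]]
prep_board 0.5 [[-0.21, -0.58, -0.91, 0.75, 0.09, -0.16], [-0.21, -0.64, -0.74, 0.98, 0.09, -0.16]]
corner_near_left 0 [[0.08, -0.12, -0.41, 1.28, 0.0, 0.11], [0.08, -0.16, -0.25, 1.48, 0.0, 0.11]]
corner_near_left 0.35 [[0.11, -0.5, -0.75, 0.97, -0.05, 0.13], [0.11, -0.53, -0.57, 1.19, -0.05, 0.13]]
corner_near_left 0.5 [[0.13, -0.68, -0.9, 0.86, -0.08, 0.14], [0.13, -0.71, -0.72, 1.07, -0.08, 0.14]]
tab_near_left 0 [[0.2, -0.11, -0.37, 1.32, 0.0, 0.23], [0.2, -0.14, -0.19, 1.52, 0.0, 0.23]]
tab_near_left 0.35 [[0.26, -0.47, -0.69, 1.02, -0.1, 0.27], [0.26, -0.49, -0.5, 1.22, -0.1, 0.27]]
tab_near_left 0.5 [[0.3, -0.64, -0.84, 0.9, -0.15, 0.29], [0.3, -0.66, -0.64, 1.1, -0.15, 0.29]]
corner_near_right 0 [[-0.41, -0.13, -0.42, 1.28, 0.0, -0.38], [-0.41, -0.17, -0.26, 1.48, 0.0, -0.38]]
corner_near_right 0.35 [[-0.51, -0.5, -0.75, 1.01, 0.16, -0.46], [-0.51, -0.53, -0.56, 1.22, 0.16, -0.46]]
c
[... 1350 characters left out ...]
0, -0.41], [-0.43, 0.09, 0.04, 1.52, 0.0, -0.41]]
tab_far_right 0.35 [[-0.52, -0.2, -0.49, 0.98, 0.16, -0.47], [-0.52, -0.24, -0.32, 1.18, 0.16, -0.47]]
tab_far_right 0.5 [[-0.57, -0.35, -0.65, 0.83, 0.25, -0.49], [-0.57, -0.39, -0.48, 1.05, 0.25, -0.49]]
[ 4.75892866e+02 -1.03471634e+01 -4.05671184e-02]
prep_board [314. 179.] 0.69 [ 0.3 -0.9]
corner_near_left [383. 171.] 0.87 [ 1.4 -1.4]
tab_near_left [423. 170.] 0.81 [-0.2  1.6]
corner_near_right [246. 162.] 0.97 [-1.7  1.9]
corner_far_left [375. 210.] 0.76 [ 0.8 -0.4]
tab_far_left [386. 170.] 0.6 [12.6 31.9]
corner_far_right [251. 205.] 0.75 [-1.3  0.1]
tab_far_right [217. 217.] 0.9 [-0.4 -0.4]
5.4583 [-0.34924543  0.95817941 -0.19898421]
```

View pics/w1.png

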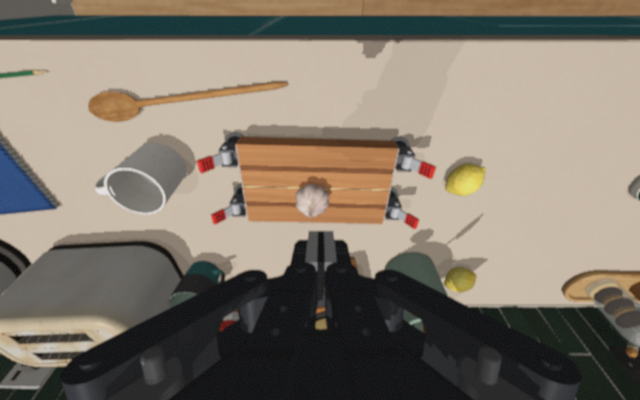

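The wrist view agrees: the tabs are at (206,164), (427,170), (412,221) and (218,216), with one network outlier. Next I probe the corners.

```bash
cat >> lib.py <<'E'
def press(b,l,t,depth=7,stop=7):
    p=world(b,P[l]); a=tcp(p,t,b[2]); R=ori(t,b[2])
    move_to(a+[0,0,60],R); move_straight(a+[0,0,14],velocity=150)
    hit=move_straight(a-[0,0,8],velocity=25,f_stop=1.5); s=sense(); z0=s["tool_pos"][2]; f0=s["ft_force"][2]
    q=np.array(s["tool_pos"]); st=move_straight(q-[0,0,depth],velocity=15,f_stop=stop-1.5)
    s=sense(); d=z0-s["tool_pos"][2]
    print(l,"hit",hit,"z-exp",round(z0-a[2],1),"travel",round(d,2),"stop",st,"F",round(f0,1),np.round(s["ft_force"],1),"t",round(s["t"],2)); return d,st,a,R
E
python3 - <<'E'
from lib import *
b=[474,-6.5,-.03]
for l in("corner_near_left","corner_near_right","corner_far_right","corner_far_left"):
    d,st,a,R=press(b,l,0 if "near" in l else .35)
    if d>2.5: hold(.4);print("soft",l,sense()["ft_force"]);move_straight(a+[0,0,60],velocity=100);break
    move_straight(a+[0,0,60],velocity=200)
print(sense()["t"])
E
```

```text
corner_near_left hit True z-exp -0.4 travel 0.03 stop True F 3.6 [-0.3 -0.4  5. ] t 7.75
corner_near_right hit True z-exp -0.2 travel -0.0 stop True F 3.1 [-1.2  0.3  4.1] t 10.35
corner_far_right hit True z-exp -1.6 travel 0.19 stop True F 3.9 [-3.4 -0.   5.4] t 12.57
corner_far_left hit True z-exp -2.9 travel 2.84 stop True F 2.1 [-2.1  0.   5.1] t 15.38
soft corner_far_left [-2.43128596 -1.14615046  6.07577041]
16.5917
```

Far-left is the soft corner: it travelled about 4 mm in total, while the others were firm. I'll take a closer look at its tab.

```bash
python3 - <<'E'
from lib import *
move_to([440,130,220],ori(.35,-.03))
p,o=observe("wrist");cv2.imwrite("pics/w2.png",p["pixels"][:,:,::-1])
f=fit(o);print(f[0]);[print(x[0],np.round(x[1]),x[2],np.round(e,1)) for x,e in zip(o,f[1])]
K,T=o[0][3:]
for b in([474,-6.5,-.03],[472.7,-5.1,-.025]):print(project(world(b,P["tab_far_left"]),K,T),world(b,P["tab_far_left"]))
print(sense()["t"])
E
```

```text
[ 4.75430557e+02 -5.75925478e+00 -3.37416906e-02]
prep_board [205. 149.] 0.9 [0.4 2.9]
corner_near_left [295. 130.] 0.86 [-1.1 -0.3]
tab_near_left [344. 128.] 0.8 [2.6 0.9]
corner_near_right [ 79. 129.] 0.85 [-1.7  0.4]
tab_near_right [  2. 129.] 0.56 [-1.5 -0.6]
corner_far_left [297. 196.] 0.89 [ 0.8 -1.1]
tab_far_left [342. 213.] 0.55 [-0.1  0. ]
tab_far_right [ 58. 212.] 0.69 [0.8 0.1]
[341.54217388 211.92701704] [528.74678622 150.92868036  77.        ]
[343.0666679 210.4465588] [526.65896176 152.60044529  77.        ]
17.675
```

View pics/w2.png

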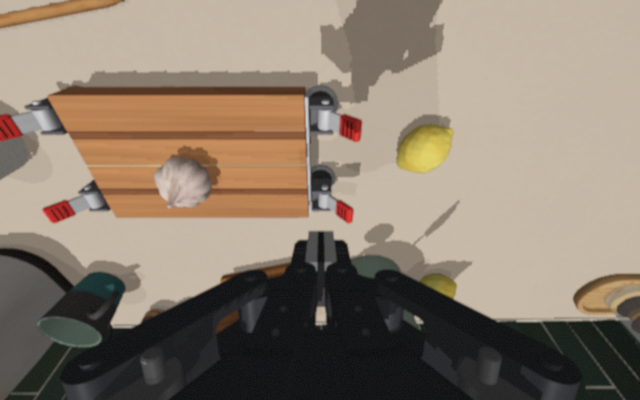

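The far-left tab is at (344,212), which matches the model. Next I press that lever flat.

```bash
python3 - <<'E'
from lib import *
b=[474.8,-6,-.032];t=.35;R=ori(t,b[2])
g=lambda y,z:tcp(world(b,(50,y,z)),t,b[2])
move_to(g(167,100),R);move_straight(g(167,68),velocity=100)
st=move_straight(g(175,20),velocity=25,f_stop=16)
hold(.3);s=sense();print(st,"above flat tip",s["tool_pos"][2]-g(175,26)[2],s["tool_pos"]-g(175,26),s["ft_force"],s["t"])
move_straight(s["tool_pos"]+np.array([0,0,70]),velocity=100)
move_to([440,130,220],ori(.35,-.03))
p=snapshot("wrist");cv2.imwrite("pics/w3.png",p["pixels"][:,:,::-1]);print(sense()["t"])
E
```

```text
True above flat tip 21.06291781923786 [ 3.12274637 -0.27922885 21.06291782] [-1.974969    1.84684485  4.5638898 ] 20.15
21.625
```

View pics/w3.png

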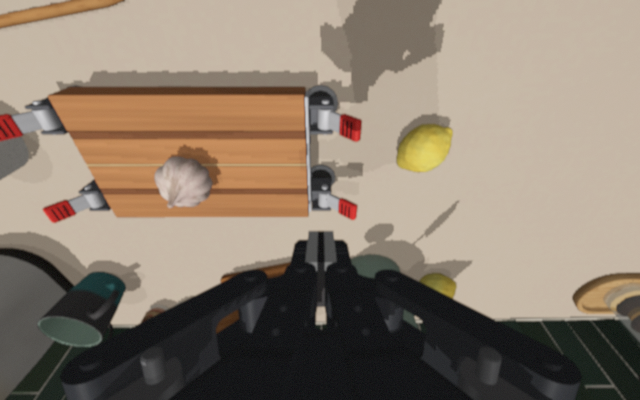

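The lever went only partway down: the tab moved to (347,208) and the force stop triggered early. I'll press it again with a higher stop.

```bash
python3 - <<'E'
from lib import *
b=[474.8,-6,-.032];t=.35;R=ori(t,b[2])
g=lambda y,z:tcp(world(b,(50,y,z)),t,b[2])
move_to(g(174,90),R);move_straight(g(174,56),velocity=100)
for z in np.arange(48,21,-4):
    st=move_straight(g(175,z),velocity=25,f_stop=25);s=sense()
    print(z,st,np.round(s["tool_pos"]-g(175,26),1),np.round(s["ft_force"],1),round(s["t"],2))
    if np.linalg.norm(s["ft_force"])>22:break
hold(.3);s=sense();print(np.round(s["tool_pos"]-g(175,26),1),s["ft_force"])
move_straight(s["tool_pos"]+np.array([0,0,70]),velocity=100)
move_to([440,130,220],ori(.35,-.03))
p,o=observe("wrist",["prep_board","corner_near_left","corner_near_right","corner_far_left","tab_near_left","tab_far_right"]);cv2.imwrite("pics/w4.png",p["pixels"][:,:,::-1]);print(fit(o)[0],sense()["t"])
E
```

```text
48 False [ 1.4  0.3 23.4] [2.1 0.5 3.6] 23.21
44 False [ 2.1  1.2 20.4] [1.9 2.2 5.8] 23.52
40 False [ 2.5  3.  17.5] [-0.8  5.1  9.5] 23.82
36 False [ 2.5  3.5 13.5] [1.  6.5 8.9] 24.13
32 False [2.4 4.9 9.7] [-0.4  8.6  9.2] 24.44
28 False [2.4 5.  5.4] [1.9 8.8 6.7] 24.75
24 False [2.  4.6 0.7] [1.7 8.7 5.1] 25.06
[2.  4.4 0.6] [1.43194631 8.8110552  5.27696988]
[ 4.75120861e+02 -9.92399783e+00 -4.50113863e-02] 27.1917
```

View pics/w4.png

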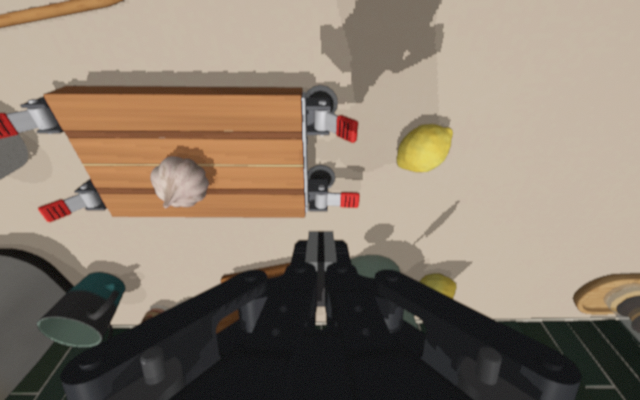

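The board shifted about 4 mm inward (the garlic went with it), and the tab at (349,200) is nearly flat. I'll press again farther out so that the push is vertical.

```bash
python3 - <<'E'
from lib import *
b=[475,-9.7,-.036];t=.35;R=ori(t,b[2])
g=lambda y,z:tcp(world(b,(50,y,z)),t,b[2])
move_to(g(182,80),R);move_straight(g(182,38),velocity=100)
for z in np.arange(30,13,-2):
    st=move_straight(g(182,z),velocity=20,f_stop=25);s=sense()
    print(z,st,np.round(s["tool_pos"]-g(182,26),1),np.round(s["ft_force"],1),round(s["t"],2))
    if s["ft_force"][2]>16:break
hold(.3);s=sense();print(np.round(s["tool_pos"]-g(182,26),1),s["ft_force"])
move_straight(s["tool_pos"]+np.array([0,0,70]),velocity=100)
move_to([440,130,220],ori(.35,-.03))
p,o=observe("wrist",["prep_board","corner_near_left","corner_near_right","corner_far_left","tab_near_left","tab_far_right"]);cv2.imwrite("pics/w5.png",p["pixels"][:,:,::-1]);print(fit(o)[0],sense()["t"])
E
```

```text
30 False [-0.1 -0.   3.8] [-0.1  0.1 -0.2] 28.95
28 False [-0.1 -0.   1.8] [0.  0.5 0.1] 29.2
26 False [0.4 0.2 0.6] [-1.  -0.5  1.5] 29.45
24 False [ 0.4  0.3 -1.4] [-1.3  1.1  3.2] 29.7
22 False [ 0.8  0.4 -2.5] [-3.9  0.   8.2] 29.95
20 False [ 1.3  0.5 -3.2] [-6.7  0.3 12.5] 30.2
18 False [ 1.8  0.6 -3.8] [-9.1 -0.5 17. ] 30.45
[ 1.8  0.6 -3.8] [-9.60406899  0.09169365 17.93598933]
[ 4.75046935e+02 -1.05121863e+01 -4.68820949e-02] 32.6167
```

View pics/w5.png

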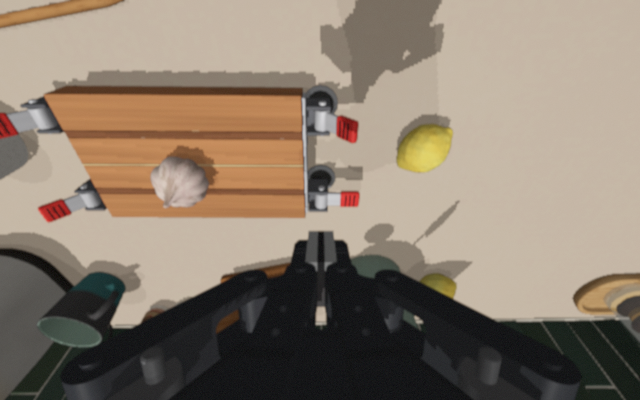

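The push met a firm stop, and the tab at (349,199) looks flat. I'll check by touch: the corner should now be firm and sit 4 mm above the tab.

```bash
python3 - <<'E'
from lib import *
b=[475,-10,-.04];t=.35
d,st,a,R=press(b,"corner_far_left",t);move_straight(a+[0,0,50],velocity=150)
g=tcp(world(b,(50,182,26)),t,b[2])
move_to(g+[0,0,45],R);move_straight(g+[0,0,8],velocity=100)
h=move_straight(g-[0,0,8],velocity=20,f_stop=1.5);s=sense();print("tab",h,s["tool_pos"]-g,s["ft_force"])
h=move_straight(s["tool_pos"]-[0,0,8],velocity=20,f_stop=15);s=sense();print("tab",h,s["tool_pos"]-g,s["ft_force"])
hold(.3)
move_straight(g+[0,0,60],velocity=100);move_to([400,200,260],ori(.35,-.03));print(sense()["t"])
p=snapshot("scene");cv2.imwrite("pics/s2.png",cv2.resize(p["pixels"][170:300,250:450,::-1],None,fx=4,fy=4,interpolation=cv2.INTER_CUBIC))
E
```

```text
corner_far_left hit True z-exp -1.7 travel 0.1 stop True F 4.6 [-3.  -0.5  5.8] t 34.54
tab True [ 0.50173505  0.11831875 -2.00624706] [-2.25478755 -0.05673481  4.19519923]
tab True [ 1.86127349  0.24198053 -2.87840323] [-5.52443551 -1.89529237 11.10412674]
38.7167
```

View pics/s2.png

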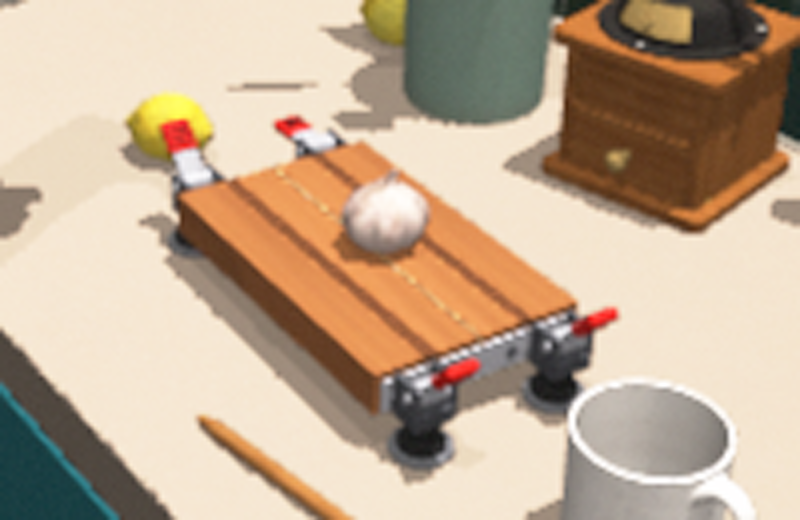

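The corner is now firm at the same height as the other far corner. The tab is flat (low at (292,126)) and the other three are raised, so I'm handing in.

```bash
python3 -c "
from bench import *
print(finish_job())"
```

```text
the job is handed in; nothing more can be done
None
```

The soft corner was far left; I pressed its lever flat, the corner now feels firm, the other three levers are still raised, and the job is handed in (no verdict was returned). The board shifted about 5 mm while I pressed.

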